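# Find the sample tin with the mixing ball

### The arm

A 6-joint arm with a two-finger parallel gripper is mounted at the origin on the work surface. World frame = base frame: x ahead of the robot, y to its left, z up, the work surface at z = 0. Lengths are in m, angles in rad, forces in N, time in s.
With the tool pointing down it reaches from about 0.25 to 0.725 m from the base axis. Payload 4 kg.
Tool frame: the origin (TCP) lies where the fingers leave the gripper's body, on its centre line; the fingertips stand 73 mm ahead of it and the grasp point (between the pads) lies 54 mm ahead of it (bot.tip_reach is the z of the fingertips in the tool frame, in m); z points along the fingers, x is the direction in which the jaws open and shut, and the axes are right-handed (so a half turn about z gives the same grasp; the last joint's range is limited). The gripper opens to 85 mm and grips with 20 to 120 N. Pads are 22 mm wide; open, the fingers measure 114 mm over their backs; the gripper's body (76 mm by 85 mm) begins 54 mm behind the grasp point. The pads swing forward as they close: fully open they stand 13 mm farther back than shut.
Start: joints at [-1.215, 0.241, 0.005, 1.335, 0, 1.571], TCP at [0.174, -0.469, 0.304] pointing down, gripper open.
Joint ranges: [-2.72, 2.72], [-1.05, 1.87], [-1.09, 1.28], [-1.99, 2.15], [-1.42, 1.44], [-3.14, 3.14]. Speed limits (rad/s): [2.79, 2.79, 3.14, 3.14, 3.14, 3.14].

### API

Orientations are given as a unit quaternion [x, y, z, w].
In Python, from workcell import bot, vision, job_done gives the robot as it stands.
- The arm moves only by the tool drive_tool, never from a script. Its argument "steps" is one flat list of numbers, 7 for each row, row after row: the shift along the tool's x, y, z in m, then the turn, a rotation vector about the tool's x, y, z in degrees, then the closure, from -1 (fully open) to 1 (shut). A call has 1 to 8 rows; each row shifts and turns the commanded pose from where the row before left it, along the tool's axes as they then stand; what a row does not reach is not made up. A row lasts 1/12 s, in which the tool goes at most 41.7 mm and 7.16 degrees, less where a joint would pass 70% of its speed; a pose out of reach is approached as far as the arm can. A call is refused whole if a number of a shift passes 0.0417 or a number of a turn 7.16, either way. A call with a gripper value outside its range is refused whole. The fingers move at their own pace and stop on an object; the grip force is fixed at half the most. Time passes only in rows, so rows that do not move let the fingers close. It gives the time, the measured TCP pose, the force and the opening at its end, in the units of the state.
- bot.get_obs(): the state, without advancing time (a new reading comes with each control period).
- vision.camera(name): name is "scene" or "top"; returns (picture, depth): 420x560x3 uint8, red, green, blue; 420x560 float32, m along the optical axis (not along the pixel's ray), 0 where there is no reading.
- vision.camera_model(name): a dict with "mtx" (3x3 intrinsics, pixels), "D" ([k1, k2, p1, p2, k3] as OpenCV has them; the pictures are not rectified), "rvec" (rotation vector, rad) and "tvec" (3), from world to camera coordinates, as OpenCV has them. Camera axes: x right, y down, z forward; pixel columns grow to the right and rows downward; lengths in m; the calibration is good to about 2 mm. A picture is of the moment at which its call begins. camera_model takes no time and is no camera call.
- job_done(): hands the job in, once; it reports no verdict.
The state is a dict: "clock": time; "joint_pos": joint angles; "joint_vel": joint speeds; "tau": joint torques, N m; "eef_pos": TCP position; "tool_rot": TCP orientation; "ft_force": force on the tool from outside, world axes, zero at the start; "ft_torque": the same for the moment, N m; "grip_width": finger opening in m.
Only numpy, scipy, OpenCV 4.12 (cv2) and the standard library are available. Lean on these libraries where they do the work, as an engineer would, in place of code of your own. Each camera call takes 0.05 s, during which the arm holds its last target.

### The job

Only one of the three sealed sample tins has its steel mixing ball inside. Lift and briskly shake them one after another, first the red-lidded, then the yellow, then the blue one, setting each tin back upright where it stood before you take the next; then take the tin that rattles and hold it level about 15 cm above the middle of the round handover mat, the two silent tins standing back in their places. Leave the other things on the table alone, and finish while still holding the tin there.

Things in the scene. Friction and masses are not known exactly. Their poses are not given: they have to be found in the camera images.
- tin_red_center (a point): centre (25 mm above the underside) of the sealed tin with the red lid: closed oblong aluminium box, 100 mm long (its x) by 56 wide (y) by 50 high (z), 210 to 590 g. Inside 88 x 44 x 38 mm. Grip it across the width. Any one of the three tins holds a loose, unseen, slippery steel ball (34 mm, 160 g); the other two are empty.
- tin_yellow_center (a point): centre (25 mm above the underside) of the sealed tin with the yellow lid: closed oblong aluminium box, 100 mm long (its x) by 56 wide (y) by 50 high (z), 210 to 590 g. Inside 88 x 44 x 38 mm. Grip it across the width. Quick strokes of 60 mm or more along a tin's x make the ball knock its ends; it stops at the end the last stroke went to: in the wrist, some 0.04 N m about y, either way.
- tin_blue_center (a point): centre (25 mm above the underside) of the sealed tin with the blue lid: closed oblong aluminium box, 100 mm long (its x) by 56 wide (y) by 50 high (z), 210 to 590 g. Inside 88 x 44 x 38 mm. Grip it across the width. Weight does not tell which tin holds the ball: they differ.
- mat_center (a point): centre of the top face of the fixed round orange-rimmed handover mat with a dark middle, 120 mm across and 4 mm thick, on the table beyond the row of tins
- brush: bystander: flat brush 190 mm long, lying between two tin places, on the left; origin at its underside. Leave it alone.
- palette_knife: bystander: palette knife 190 mm long, lying between two tin places, on the right; origin at its underside. Leave it alone.
- ink_magenta: bystander: white bottle with a red label, 52 mm wide, 125 mm tall, at the far left; origin at its underside. Leave it alone.
- ink_green: bystander: white bottle with a green label, 52 mm wide, 125 mm tall, at the far right; origin at its underside. Leave it alone.
- pigment_jar: bystander: amber jar with a black cap, 64 mm wide, 75 mm tall, on the left; origin at its underside. Leave it alone.
- cork_block: bystander: cork block 50 x 90 x 35 mm, on the right; origin at its underside. Leave it alone.
- pot: bystander: white ceramic pot, 76 mm wide, 90 mm tall, on the left; origin at its underside. Leave it alone.
Not all that is in view belongs to the job. What is shaped like the part that bears tin_red_center but purple is not meant.

How it is judged:
By the outcome, as a careful person would: the job done as asked, in the order asked, and still so for the second after the job is handed in, while the arm keeps its last pose, push and grip.
It also fails if it takes over 72 s, if anything falls off the work surface, if the arm or the gripper's body presses on something with over 40 N, if the wrist force passes 120 N, or if a joint passes its speed limit or range.

## Working session

There is one attempt and no reset: what is moved stays moved. The work goes in short steps, Python scripts to look and compute and a tool call to move; the robot and the scene stay as the last step left them, time stands still between calls to the robot, and variables do not carry over. Pictures are saved under pics/ and viewed, and the job is handed in when it is done.

Besides the shell and the picture viewer there is one more tool, called as name(argument=value, ...) on one line, values as JSON. drive_tool: Moves the arm, as the interface text tells. Its arguments: {"type":"object","properties":{"steps":{"type":"array"}},"required":["steps"]}

```bash
mkdir -p pics; python3 - <<'E'
from workcell import bot, vision
import cv2, numpy as np
o=bot.get_obs()
print({k:np.round(v,4).tolist() for k,v in o.items()}, bot.tip_reach)
for n in("scene","top"):
    p,d=vision.camera(n); np.savez(f"{n}.npz",p=p,d=d)
    cv2.imwrite(f"pics/{n}0.png",p[:,:,::-1])
    m=vision.camera_model(n); print(n,{k:np.round(v,4).tolist() for k,v in m.items()})
E
```

```text
{'clock': 0.0, 'joint_pos': [-1.215, 0.2415, 0.0037, 1.3352, 0.0, 1.5708], 'joint_vel': [-0.0016, 0.0012, -0.0002, -0.0006, 0.0007, 0.0], 'tau': [0.0013, -37.2318, 25.2409, 0.0168, 0.0001, 0.0], 'eef_pos': [0.174, -0.4682, 0.303], 'tool_rot': [0.8211, -0.5708, -0.0009, -0.0006], 'ft_force': [-0.3532, 0.219, -0.0397], 'ft_torque': [0.0132, 0.001, 0.0295], 'grip_width': 0.0854} 0.0726
scene {'mtx': [[381.2134, 0.0, 279.3731], [0.0, 381.2134, 213.3936], [0.0, 0.0, 1.0]], 'D': [-0.0891, 0.0, 0.0, 0.0, 0.0], 'rvec': [2.385, 1.0024, -0.2789], 'tvec': [-0.344, -0.2635, 1.2982]}
top {'mtx': [[524.0837, 0.0, 278.0097], [0.0, 524.0837, 203.5737], [0.0, 0.0, 1.0]], 'D': [-0.1874, 0.0, 0.0, 0.0, 0.0], 'rvec': [2.1698, -2.2101, 0.0487], 'tvec': [0.0352, 0.4771, 1.7369]}
```

View pics/scene0.png

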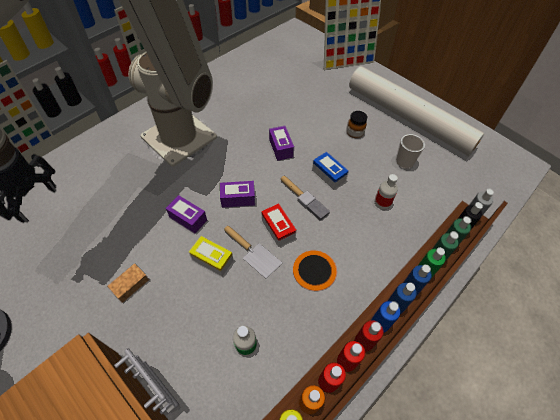

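View pics/top0.png

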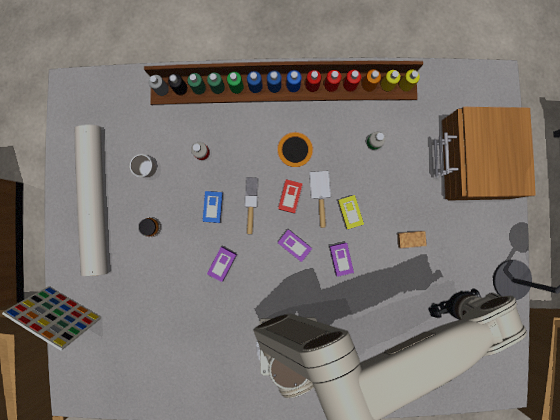

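```bash
cat > h.py <<'E'
import cv2, numpy as np
from workcell import bot, vision
def ray(n,uv,z):
    m=vision.camera_model(n); K=np.array(m["mtx"]);D=np.array(m["D"])
    R=cv2.Rodrigues(np.array(m["rvec"],float))[0]; t=np.array(m["tvec"],float).ravel()
    q=cv2.undistortPoints(np.array(uv,float).reshape(-1,1,2),K,D).reshape(-1,2)
    d=np.c_[q,np.ones(len(q))]@R; c=-R.T@t
    s=(z-c[2])/d[:,2]; return c+d*s[:,None]
HUE={"red":[(0,6),(174,180)],"yellow":[(26,34)],"blue":[(105,120)],"orange":[(8,20)],"purple":[(130,155)]}
def blobs(n,p,col,z,amin=40,smin=140,vmin=60):
    h=cv2.cvtColor(p,cv2.COLOR_RGB2HSV); m=np.zeros(p.shape[:2],np.uint8)
    for a,b in HUE[col]: m|=cv2.inRange(h,(a,smin,vmin),(b,255,255))
    out=[]
    for c in cv2.findContours(m,cv2.RETR_EXTERNAL,cv2.CHAIN_APPROX_NONE)[0]:
        if cv2.contourArea(c)<amin: continue
        w=ray(n,c.reshape(-1,2),z)[:,:2]
        r=cv2.minAreaRect((w*1000).astype(np.float32))
        (cx,cy),(a,b),th=r
        bx=cv2.boxPoints(r); e=bx[1]-bx[0]; f=bx[2]-bx[1]; l=e if np.hypot(*e)>np.hypot(*f) else f
        yaw=np.degrees(np.arctan2(l[1],l[0])); yaw=(yaw+90)%180-90
        out.append((c.reshape(-1,2).mean(0).round(1).tolist(),[round(cx,1),round(cy,1)],sorted([round(a,1),round(b,1)]),round(yaw,1)))
    return out
E
python3 - <<'E'
from h import *
for n in("scene","top"):
    p=np.load(n+".npz")["p"]
    for c in("red","yellow","blue","purple"):
        for b in blobs(n,p,c,0.05): 
            if b[1][0]<520: print(n,c,*b)
    for b in blobs(n,p,"orange",0.004): print(n,"mat",*b)
p=np.load("top.npz")["p"][170:280,190:380]
cv2.imwrite("pics/crop1.png",cv2.resize(p,None,fx=4,fy=4,interpolation=cv2.INTER_CUBIC)[:,:,::-1])
E
```

```text
scene red [278.4, 221.6] [501.6, -18.3] [58.6, 107.0] -15.7
scene red [6.4, 100.5] [-573.9, -373.4] [33.9, 50.4] -3.0
scene red [105.1, 68.1] [-457.9, -6.9] [45.6, 227.0] -16.3
scene red [122.7, 58.6] [-460.3, 68.3] [51.9, 225.6] -20.8
scene red [121.9, 13.9] [-779.8, 247.9] [32.4, 78.3] -17.5
scene yellow [210.1, 252.1] [444.5, -214.8] [56.8, 101.0] 16.3
scene blue [329.9, 165.8] [469.2, 236.9] [62.8, 100.0] -5.4
scene purple [184.8, 209.9] [290.5, -181.9] [56.8, 101.2] 12.1
scene purple [236.5, 189.2] [338.4, -28.0] [56.2, 98.0] 49.9
scene purple [280.8, 138.1] [279.9, 211.8] [55.9, 98.5] -28.2
scene mat [73.9, 392.7] [457.7, -643.5] [202.0, 373.0] 48.8
scene mat [129.0, 281.7] [339.7, -420.8] [65.3, 89.7] -88.3
scene mat [314.4, 270.0] [660.4, -35.2] [116.7, 118.7] -45.7
scene mat [392.8, 316.8] [882.7, 89.9] [110.7, 954.6] -89.9
scene mat [356.2, 125.6] [389.1, 480.5] [34.8, 59.4] 26.6
scene mat [26.0, 104.7] [-564.7, -323.0] [34.5, 50.1] -3.5
scene mat [443.0, 61.3] [397.4, 1076.9] [32.8, 177.4] -79.7
scene mat [449.1, 69.5] [444.5, 1036.5] [18.8, 329.5] -70.7
scene mat [388.0, 25.7] [75.0, 1101.7] [37.1, 155.0] 85.6
scene mat [363.9, 11.2] [-77.1, 1130.1] [32.1, 85.9] -56.3
scene mat [314.4, 10.3] [-233.2, 969.3] [122.0, 186.3] -1.7
top red [35.2, 326.8] [68.3, 868.0] [19.6, 44.0] 66.7
top red [289.9, 195.8] [500.2, -12.4] [54.7, 100.2] -15.2
top yellow [350.5, 211.6] [444.7, -210.6] [56.9, 99.8] 16.2
top blue [212.0, 206.9] [469.9, 242.7] [56.5, 99.7] -5.5
top mat [47.1, 334.0] [34.0, 844.5] [20.0, 40.9] 66.2
top mat [294.7, 149.3] [661.3, -33.4] [113.2, 115.4] 43.7
top mat [494.5, 150.6] [646.6, -739.2] [276.2, 315.9] 0.1
top mat [286.2, 88.8] [885.0, 0.1] [107.5, 921.0] -90.0
top mat [283.3, 63.8] [962.8, -1.3] [11.5, 970.4] 90.0
```

View pics/crop1.png

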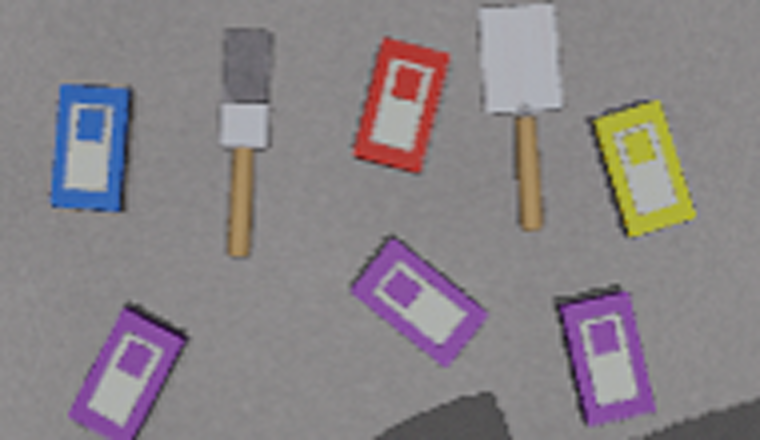

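In the top view the tins are red (290,196), yellow (350,212) and blue (212,207). The three purple tins at (294,245), (342,259) and (222,264) are decoys. The mat is the orange ring at (295,149). The enlarged crop confirms the lid colours: the red tin is the one between the brush and the palette knife.

Next I move above the red tin.

drive_tool(steps=[-0.0223,-0.0331,0.0036,0,0,0,-0.75,-0.0223,-0.0331,0.0036,0,0,0,-0.75,-0.0223,-0.0331,0.0036,0,0,0,-0.75,-0.0223,-0.0331,0.0036,0,0,0,-0.75,-0.0223,-0.0331,0.0036,0,0,0,-0.75,-0.0223,-0.0331,0.0036,0,0,0,-0.75,-0.0223,-0.0331,0.0036,0,0,0,-0.75])

```text
clock: 0.68
eef_pos: [0.3374, -0.2398, 0.2783]
tool_rot: [0.821, -0.571, -0.0, -0.0]
ft_force: [0.0, -0.4, 0.5]
grip_width: 0.0746
```

```bash
cat >> h.py <<'E'
from scipy.spatial.transform import Rotation as Ro
def to(x,y,z,yaw):
    """yaw: wanted world angle of tool x (deg). prints turn (about tool z) and shift in tool axes before/after turn"""
    o=bot.get_obs(); R=Ro.from_quat(o["tool_rot"]); d=np.array([x,y,z])-o["eef_pos"]
    T=Ro.from_euler("z",yaw,degrees=True)*Ro.from_euler("x",180,degrees=True)
    print("t",round(o["clock"],2),"pos",np.round(o["eef_pos"],4),"q(deg)",np.degrees(o["joint_pos"]).round(1),"w",round(o["grip_width"],4))
    print("rotvec deg",np.degrees((R.inv()*T).as_rotvec()).round(2),"shift now",R.inv().apply(d).round(4),"shift after turn",T.inv().apply(d).round(4))
    print("F",np.round(o["ft_force"],2),"M",np.round(o["ft_torque"],3))
E
python3 -c "
from h import *
to(.5005,-.0145,.25,74.8)"
```

```text
t 0.68 pos [ 0.3374 -0.2398  0.2783] q(deg) [-35.4   4.9 -14.4  70.8   0.  124.2] w 0.0746
rotvec deg [-2.0000e-02  2.0000e-02 -1.4444e+02] shift now [-0.1545 -0.2313  0.0283] shift after turn [0.2602 0.0983 0.0283]
F [ 0.   -0.45  0.47] M [-0.059 -0.02  -0.024]
```

drive_tool(steps=[-0.0221,-0.033,0.004,0,0,0,-0.75,-0.0221,-0.033,0.004,0,0,0,-0.75,-0.0221,-0.033,0.004,0,0,0,-0.75,-0.0221,-0.033,0.004,0,0,0,-0.75,-0.0221,-0.033,0.004,0,0,0,-0.75,-0.0221,-0.033,0.004,0,0,0,-0.75,-0.0221,-0.033,0.004,0,0,0,-0.75])

```text
clock: 1.27
eef_pos: [0.5001, -0.0142, 0.2501]
tool_rot: [0.821, -0.571, -0.0, 0.0]
ft_force: [0.6, 0.0, 1.4]
grip_width: 0.0748
```

drive_tool(steps=[0,0,0,0,0,-7.1,-0.75,0,0,0,0,0,-7.1,-0.75,0,0,0,0,0,-7.1,-0.75,0,0,0,0,0,-7.1,-0.75,0,0,0,0,0,-7.1,-0.75,0,0,0,0,0,-7.1,-0.75,0,0,0,0,0,-7.1,-0.75,0,0,0,0,0,-7.1,-0.75])

```text
clock: 1.93
eef_pos: [0.4993, -0.0161, 0.2502]
tool_rot: [0.994, -0.109, -0.001, 0.0]
ft_force: [0.2, 0.1, -0.7]
grip_width: 0.0747
```

drive_tool(steps=[0,0,0,0,0,-7.1,-0.75,0,0,0,0,0,-7.1,-0.75,0,0,0,0,0,-7.1,-0.75,0,0,0,0,0,-7.1,-0.75,0,0,0,0,0,-7.1,-0.75,0,0,0,0,0,-7.1,-0.75,0,0,0,0,0,-7.1,-0.75,0,0,0,0,0,-7.1,-0.75])

```text
clock: 2.6
eef_pos: [0.4993, -0.0162, 0.2502]
tool_rot: [0.926, 0.377, -0.001, -0.0]
ft_force: [0.7, -0.5, -0.1]
grip_width: 0.0748
```

drive_tool(steps=[0,0,0.02,0,0,-7.1,-0.75,0,0,0.02,0,0,-7.1,-0.75,0,0,0.02,0,0,-7.1,-0.75,0,0,0.02,0,0,-7.1,-0.75,0,0,0,0,0,-2.4,-0.75])

```text
clock: 3.02
eef_pos: [0.4966, -0.0161, 0.1663]
tool_rot: [0.793, 0.609, -0.003, -0.003]
ft_force: [-1.0, 0.2, 0.8]
grip_width: 0.0744
```

```bash
python3 -c "
from h import *
to(.5005,-.0145,.083,74.8)
p,d=vision.camera('top')
cv2.imwrite('pics/t1.png',cv2.resize(p[130:290,180:400],None,fx=3.5,fy=3.5)[:,:,::-1])
p,d=vision.camera('scene')
cv2.imwrite('pics/s1.png',cv2.resize(p[120:300,160:380],None,fx=3.5,fy=3.3)[:,:,::-1])"
```

```text
t 3.02 pos [ 0.4966 -0.0161  0.1663] q(deg) [ -1.9  19.8 -13.2  57.5   0.   13.1] w 0.0744
rotvec deg [-0.48  0.11  0.26] shift now [0.0027 0.004  0.0833] shift after turn [0.0025 0.0033 0.0833]
F [-1.04  0.2   0.84] M [ 0.049 -0.003  0.03 ]
```

View pics/s1.png

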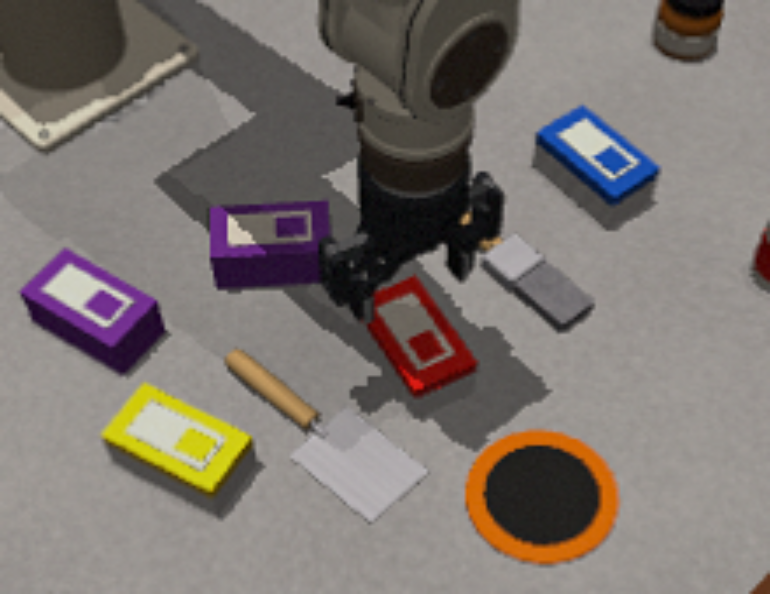

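The gripper is above the red tin at crop (420,335) and aligned across its width. I descend now.

drive_tool(steps=[0.0025,0.0033,0.02,0,0,0,-0.75,0,0,0.022,0,0,0,-0.75,0,0,0.022,0,0,0,-0.75,0,0,0.018,0,0,0,-0.75,0,0,0,0,0,0,-0.75])

```text
clock: 3.53
eef_pos: [0.5014, -0.0146, 0.0859]
tool_rot: [0.795, 0.607, -0.002, -0.002]
ft_force: [-0.7, -0.1, -0.6]
grip_width: 0.0748
```

```bash
python3 -c "
from h import *
to(.5005,-.0145,.083,74.8)"
```

```text
t 3.53 pos [ 0.5014 -0.0146  0.0859] q(deg) [ -1.7  26.  -18.   46.4  -0.   13.6] w 0.0748
rotvec deg [-0.32  0.08 -0.09] shift now [-0.0002 -0.0008  0.0029] shift after turn [-0.0002 -0.0008  0.0029]
F [-0.68 -0.1  -0.59] M [-0.027 -0.005 -0.008]
```

drive_tool(steps=[0,0,0.003,-0.3,0,0,1,0,0,0,0,0,0,1,0,0,0,0,0,0,1,0,0,0,0,0,0,1,0,0,0,0,0,0,1])

```text
clock: 3.95
eef_pos: [0.5038, -0.0146, 0.0865]
tool_rot: [0.795, 0.607, 0.002, 0.002]
ft_force: [-0.9, 0.4, -1.8]
grip_width: 0.0554
```

```bash
python3 -c "
from h import *
to(.5005,-.0145,.083,74.8)"
```

```text
t 3.95 pos [ 0.5038 -0.0146  0.0865] q(deg) [ -1.6  25.8 -18.2  45.7  -0.1  13.6] w 0.0554
rotvec deg [ 0.36 -0.02 -0.03] shift now [-0.0008 -0.0032  0.0034] shift after turn [-0.0008 -0.0032  0.0035]
F [-0.89  0.45 -1.79] M [-0.094  0.103  0.021]
```

drive_tool(steps=[0,0,-0.015,0,0,0,1,0,0,-0.03,0,0,0,1,0,0,-0.035,0,0,0,1,0,0,-0.035,0,0,0,1,0,0,-0.025,0,0,0,1,0,0,0,0,0,0,1,0,0,0,0,0,0,1])

```text
clock: 4.53
eef_pos: [0.5034, -0.0144, 0.2269]
tool_rot: [0.794, 0.607, 0.003, 0.003]
ft_force: [-0.3, -0.9, -6.1]
grip_width: 0.0547
```

```bash
python3 -c "
from h import *
to(.5005,-.0145,.223,74.8)"
```

```text
t 4.53 pos [ 0.5034 -0.0144  0.2269] q(deg) [-1.6 16.6 -7.8 65.1 -0.1 13.6] w 0.0547
rotvec deg [ 0.5  -0.06 -0.02] shift now [-0.0009 -0.0029  0.0038] shift after turn [-0.0009 -0.0028  0.0039]
F [-0.26 -0.91 -6.15] M [ 0.018  0.049 -0.001]
```

drive_tool(steps=[0,0.04,0,0,0,0,1,0,-0.04,0,0,0,0,1,0,-0.04,0,0,0,0,1,0,0.04,0,0,0,0,1,0,0.04,0,0,0,0,1,0,-0.04,0,0,0,0,1,0,-0.04,0,0,0,0,1,0,0,0,0,0,0,1])

```text
clock: 5.2
eef_pos: [0.4519, -0.0028, 0.2157]
tool_rot: [0.794, 0.608, -0.01, -0.008]
ft_force: [-5.9, -0.1, -7.3]
grip_width: 0.0552
```

drive_tool(steps=[0,0.04,0,0,0,0,1,0,0.04,0,0,0,0,1,0,-0.04,0,0,0,0,1,0,-0.04,0,0,0,0,1,0,0.04,0,0,0,0,1,0,0.04,0,0,0,0,1,0,0,0,0,0,0,1,0,0,0,0,0,0,1])

```text
clock: 5.87
eef_pos: [0.541, -0.0253, 0.2219]
tool_rot: [0.795, 0.607, -0.0, 0.001]
ft_force: [-0.0, 0.4, -4.7]
grip_width: 0.0555
```

```bash
cat >> h.py <<'E'
def tq(n=16):
    L=[];F=[]
    for i in range(n):
        o=bot.get_obs(); R=Ro.from_quat(o["tool_rot"]); L.append(R.inv().apply(o["ft_torque"])); F.append(o["ft_force"]); vision.camera("top")
    L=np.array(L);F=np.array(F)
    print("t",round(bot.get_obs()["clock"],2),"M tool axes mean",L.mean(0).round(4),"std",L.std(0).round(4),"F",F.mean(0).round(2)); print("Mx",L[:,0].round(3))
E
python3 -c "
from h import *
to(.5005,-.0145,.223,74.8);tq()"
```

```text
t 5.87 pos [ 0.541  -0.0253  0.2219] q(deg) [-2.7 21.2 -1.9 66.8 -0.1 12.6] w 0.0555
rotvec deg [ 0.03  0.06 -0.06] shift now [-0.0002 -0.0419 -0.0011] shift after turn [-0.0002 -0.0419 -0.0011]
F [-0.02  0.37 -4.74] M [ 0.085 -0.003 -0.062]
t 6.67 M tool axes mean [ 0.0706 -0.0012  0.008 ] std [0.1015 0.0339 0.0278] F [-0.11  0.09 -5.38]
Mx [ 0.019  0.098  0.173  0.257  0.11   0.092 -0.029 -0.074 -0.082 -0.066
 -0.027  0.134  0.172  0.205  0.073  0.074]
```

drive_tool(steps=[0,-0.04,0,0,0,0,1,0,-0.04,0,0,0,0,1,0,0.04,0,0,0,0,1,0,0.04,0,0,0,0,1,0,-0.04,0,0,0,0,1,0,-0.04,0,0,0,0,1,0,0,0,0,0,0,1,0,0,0,0,0,0,1])

```text
clock: 7.33
eef_pos: [0.4602, -0.0035, 0.223]
tool_rot: [0.794, 0.608, -0.002, -0.001]
ft_force: [2.0, 0.2, -4.5]
grip_width: 0.0553
```

```bash
python3 -c "
from h import *
to(.5038,-.0146,.0865,74.8);tq()"
```

```text
t 7.33 pos [ 0.4602 -0.0035  0.223 ] q(deg) [ -0.4  12.6 -13.8  63.8  -0.1  14.8] w 0.0553
rotvec deg [-0.19  0.12  0.03] shift now [0.001  0.0454 0.1364] shift after turn [0.0008 0.045  0.1365]
F [ 1.99  0.15 -4.54] M [-0.019 -0.31   0.001]
t 8.13 M tool axes mean [-0.0463 -0.0024  0.0127] std [0.0772 0.0344 0.025 ] F [ 0.28 -0.16 -5.5 ]
Mx [-0.304 -0.156 -0.026 -0.003 -0.024 -0.006  0.012 -0.012 -0.031 -0.002
 -0.012 -0.047 -0.033  0.013 -0.042 -0.068]
```

```bash
python3 -c "
from h import *
tq(14)"
```

```text
t 8.83 M tool axes mean [-0.0269  0.01    0.0041] std [0.0345 0.019  0.026 ] F [ 0.    0.08 -5.45]
Mx [ 0.023 -0.011 -0.055  0.015  0.002 -0.059 -0.032 -0.078 -0.071 -0.01
 -0.062 -0.056  0.012  0.005]
```

drive_tool(steps=[0,0.04,0,0,0,0,1,0,0.04,0,0,0,0,1,0,0,0,0,0,0,1,0,0,0,0,0,0,1,0,0,0,0,0,0,1,0,0,0,0,0,0,1,0,0,0,0,0,0,1,0,0,0,0,0,0,1])

```text
clock: 9.5
eef_pos: [0.5406, -0.0247, 0.2264]
tool_rot: [0.794, 0.607, 0.002, 0.002]
ft_force: [-0.2, 0.7, -5.8]
grip_width: 0.0549
```

```bash
python3 -c "
from h import *
tq(24)"
```

```text
t 10.7 M tool axes mean [0.0562 0.007  0.0027] std [0.032  0.026  0.0327] F [-0.09  0.03 -5.73]
Mx [ 0.056  0.053  0.085  0.038  0.061  0.045  0.112  0.047  0.036  0.026
  0.043  0.089  0.038  0.057 -0.044  0.059  0.114  0.093  0.034  0.056
  0.075  0.027  0.082  0.067]
```

drive_tool(steps=[0,-0.02,0,0,0,0,1,0,-0.02,0.03,0,0,0,1,0,0,0.03,0,0,0,1,0,0,0.03,0,0,0,1,0,0,0.025,0,0,0,1,0,0,0.01,0,0,0,1,0,0,0,0,0,0,1,0,0,0,0,0,0,1])

```text
clock: 11.37
eef_pos: [0.5038, -0.0146, 0.1011]
tool_rot: [0.794, 0.607, 0.002, 0.002]
ft_force: [0.3, 0.2, -5.8]
grip_width: 0.055
```

```bash
python3 -c "
from h import *
to(.5038,-.0146,.0865,74.8)"
```

```text
t 11.37 pos [ 0.5038 -0.0146  0.1011] q(deg) [ -1.6  24.7 -17.3  47.8  -0.1  13.6] w 0.055
rotvec deg [ 0.3   0.   -0.02] shift now [ 0.     -0.0001  0.0146] shift after turn [ 0.     -0.      0.0146]
F [ 0.25  0.18 -5.77] M [-0.035  0.082 -0.05 ]
```

drive_tool(steps=[0,0,0.008,0,0,0,1,0,0,0.0065,0,0,0,1,0,0,0,0,0,0,1,0,0,0,0,0,0,1])

```text
clock: 11.7
eef_pos: [0.5043, -0.0147, 0.087]
tool_rot: [0.794, 0.607, 0.002, 0.003]
ft_force: [1.1, 0.6, -4.5]
grip_width: 0.0551
```

```bash
python3 -c "
from h import *
to(.5038,-.0146,.0865,74.8)"
```

```text
t 11.7 pos [ 0.5043 -0.0147  0.087 ] q(deg) [ -1.6  25.8 -18.1  45.7  -0.1  13.6] w 0.0551
rotvec deg [ 0.41 -0.03 -0.02] shift now [-0.     -0.0005  0.0005] shift after turn [-0.     -0.0005  0.0005]
F [ 1.14  0.59 -4.49] M [-0.006 -0.202  0.04 ]
```

drive_tool(steps=[0,0,0.0007,0,0,0,1,0,0,0,0,0,0,0,0,0,0,0,0,0,-0.75,0,0,0,0,0,0,-0.75,0,0,0,0,0,0,-0.75,0,0,0,0,0,0,-0.75,0,0,-0.02,0,0,0,-0.75,0,0,-0.03,0,0,0,-0.75])

```text
clock: 12.37
eef_pos: [0.5006, -0.0145, 0.1331]
tool_rot: [0.795, 0.607, -0.001, -0.0]
ft_force: [0.8, 0.3, 0.9]
grip_width: 0.075
```

drive_tool(steps=[0,0,-0.04,0,0,0,-0.75,-0.03,0,-0.02,0,0,0,-0.75,-0.04,0,0,0,0,0,-0.75,-0.04,0,0,0,0,0,-0.75,-0.04,0,0,0,0,0,-0.75,-0.035,-0.003,0,0,0,0,-0.75,-0.022,-0.003,0,0,0,0,-0.75])

```text
clock: 12.95
eef_pos: [0.4417, -0.2155, 0.1956]
tool_rot: [0.795, 0.606, 0.001, 0.003]
ft_force: [-0.4, -0.2, 0.1]
grip_width: 0.0744
```

drive_tool(steps=[0,0,0.01,0,0,-7,-0.75,0,0,0.01,0,0,-7,-0.75,0,0,0.01,0,0,-7,-0.75,0,0,0.01,0,0,-7,-0.75,0,0,0,0,0,-3.4,-0.75,0,0,0,0,0,0,-0.75])

```text
clock: 13.45
eef_pos: [0.4424, -0.2125, 0.1546]
tool_rot: [0.6, 0.8, 0.001, 0.001]
ft_force: [-0.5, 0.2, -0.1]
grip_width: 0.0749
```

```bash
python3 -c "
from h import *
to(.4446,-.2127,.083,106.2)
p,d=vision.camera('top')
print(blobs('top',p,'red',.05),blobs('top',p,'yellow',.05))
cv2.imwrite('pics/t2.png',cv2.resize(p[130:290,180:400],None,fx=3.5,fy=3.5)[:,:,::-1])
p,d=vision.camera('scene')
print(blobs('scene',p,'red',.05),blobs('scene',p,'yellow',.05))
cv2.imwrite('pics/s2.png',cv2.resize(p[120:300,160:380],None,fx=3.5,fy=3.3)[:,:,::-1])"
```

```text
t 13.45 pos [ 0.4424 -0.2125  0.1546] q(deg) [-25.7  19.5 -15.6  54.7   0.1 -41.9] w 0.0749
rotvec deg [0.17 0.08 0.02] shift now [-0.0007  0.0019  0.0716] shift after turn [-0.0008  0.0021  0.0716]
F [-0.52  0.17 -0.07] M [-0.023 -0.007  0.015]
[([35.5, 326.8], [67.6, 866.4], [19.6, 40.6], np.float32(66.7)), ([289.9, 195.0], [503.3, -13.2], [54.7, 100.2], np.float32(-15.1)), ([333.4, 80.9], [887.7, -170.9], [50.8, 71.1], np.float32(13.7)), ([313.7, 76.3], [899.8, -100.5], [43.8, 45.2], np.float32(-0.9)), ([353.3, 79.6], [887.3, -235.7], [48.1, 74.2], np.float32(7.1))] [([392.5, 76.3], [898.1, -368.1], [44.7, 46.2], np.float32(-2.8)), ([411.8, 76.4], [899.0, -434.6], [43.4, 48.0], np.float32(43.0))]
[([341.3, 365.7], [877.4, -185.3], [49.8, 139.7], np.float32(-89.8)), ([371.9, 330.9], [876.6, -75.2], [48.5, 48.6], np.float32(86.2)), ([279.2, 222.5], [504.4, -18.3], [58.5, 106.9], np.float32(-14.9)), ([383.5, 199.3], [663.7, 253.5], [46.0, 49.7], np.float32(18.3)), ([11.3, 154.1], [-290.1, -464.7], [27.3, 34.2], np.float32(0.5)), ([6.4, 100.5], [-573.9, -373.4], [33.9, 50.4], np.float32(-3.0)), ([105.1, 68.0], [-457.7, -6.3], [45.0, 226.9], np.float32(-15.8)), ([120.7, 61.7], [-462.3, 58.1], [24.5, 226.0], np.float32(-18.7))] [([291.0, 414.9], [867.9, -340.5], [17.9, 46.7], np.float32(45.2))]
```

View pics/s2.png

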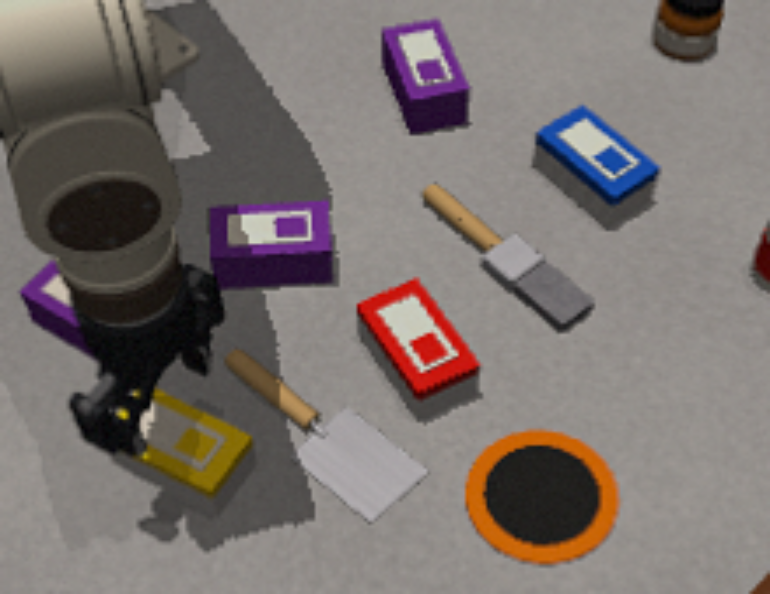

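View pics/t2.png

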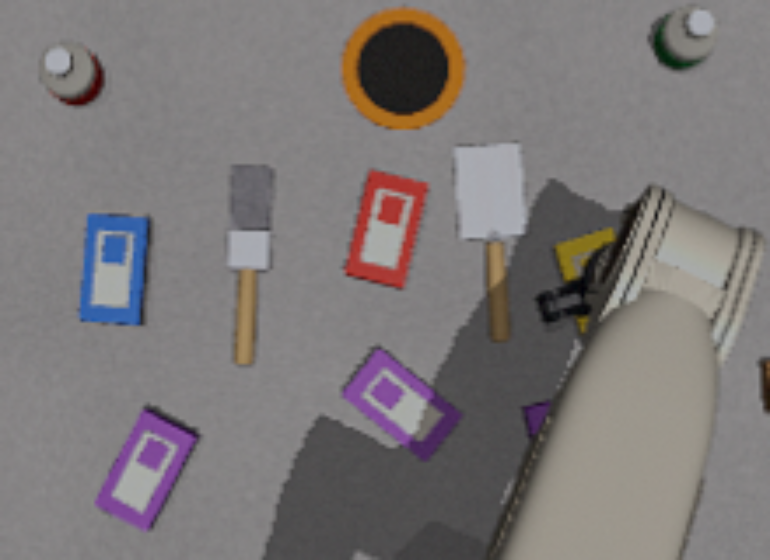

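Red is back upright at crop (420,340), about 3 mm from its start. The gripper is over the yellow tin and aligned, so I descend.

drive_tool(steps=[-0.0007,0.002,0.02,0,0,0,-0.75,0,0,0.022,0,0,0,-0.75,0,0,0.018,0,0,0,-0.75,0,0,0.009,0,0,0,-0.75,0,0,0,0,0,0,-0.75])

```text
clock: 13.97
eef_pos: [0.4443, -0.2123, 0.0848]
tool_rot: [0.601, 0.799, 0.001, 0.001]
ft_force: [0.9, -1.1, -0.1]
grip_width: 0.0752
```

```bash
python3 -c "
from h import *
to(.4446,-.2127,.086,106.2)"
```

```text
t 13.97 pos [ 0.4443 -0.2123  0.0848] q(deg) [-25.6  25.1 -19.8  45.1   0.1 -41.7] w 0.0752
rotvec deg [ 0.09  0.01 -0.06] shift now [-0.0005  0.0002 -0.0012] shift after turn [-0.0005  0.0002 -0.0012]
F [ 0.93 -1.12 -0.11] M [-0.016 -0.006 -0.034]
```

drive_tool(steps=[0,0,0,0,0,0,1,0,0,0,0,0,0,1,0,0,0,0,0,0,1,0,0,0,0,0,0,1,0,0,0,0,0,0,1,0,0,0,0,0,0,1])

```text
clock: 14.47
eef_pos: [0.4463, -0.2133, 0.0877]
tool_rot: [0.601, 0.8, 0.001, 0.004]
ft_force: [0.4, -0.1, 6.2]
grip_width: 0.0551
```

```bash
python3 -c "
from h import *
to(.4446,-.2127,.086,106.2)"
```

```text
t 14.47 pos [ 0.4463 -0.2133  0.0877] q(deg) [-25.6  24.8 -19.6  45.1   0.1 -41.7] w 0.0551
rotvec deg [ 0.37  0.24 -0.03] shift now [ 0.001  -0.0015  0.0016] shift after turn [ 0.001  -0.0015  0.0017]
F [ 0.42 -0.14  6.23] M [ 0.335  0.216 -0.029]
```

drive_tool(steps=[0,0,-0.015,0,0,0,1,0,0,-0.03,0,0,0,1,0,0,-0.035,0,0,0,1,0,0,-0.035,0,0,0,1,0,0,-0.025,0,0,0,1,0,0,0,0,0,0,1,0,0,0,0,0,0,1])

```text
clock: 15.05
eef_pos: [0.4452, -0.213, 0.2272]
tool_rot: [0.601, 0.8, 0.001, 0.004]
ft_force: [-0.1, 0.9, -4.5]
grip_width: 0.0553
```

```bash
python3 -c "
from h import *
to(.4446,-.2127,.226,106.2)"
```

```text
t 15.05 pos [ 0.4452 -0.213   0.2272] q(deg) [-25.6  15.5  -9.2  64.8   0.  -41.8] w 0.0553
rotvec deg [ 0.36  0.26 -0.02] shift now [ 0.0005 -0.0005  0.0012] shift after turn [ 0.0005 -0.0005  0.0012]
F [-0.07  0.93 -4.49] M [0.029 0.057 0.03 ]
```

drive_tool(steps=[0,0.04,0,0,0,0,1,0,-0.04,0,0,0,0,1,0,-0.04,0,0,0,0,1,0,0.04,0,0,0,0,1,0,0.04,0,0,0,0,1,0,-0.04,0,0,0,0,1,0,-0.04,0,0,0,0,1,0,0,0,0,0,0,1])

```text
clock: 15.72
eef_pos: [0.3982, -0.2222, 0.22]
tool_rot: [0.601, 0.799, -0.002, -0.007]
ft_force: [-2.1, 1.5, -4.7]
grip_width: 0.0553
```

drive_tool(steps=[0,0.04,0,0,0,0,1,0,0.04,0,0,0,0,1,0,-0.04,0,0,0,0,1,0,-0.04,0,0,0,0,1,0,0.04,0,0,0,0,1,0,0.04,0,0,0,0,1,0,0,0,0,0,0,1,0,0,0,0,0,0,1])

```text
clock: 16.38
eef_pos: [0.4833, -0.2009, 0.2237]
tool_rot: [0.6, 0.8, 0.0, 0.0]
ft_force: [-1.4, 0.7, -3.1]
grip_width: 0.0551
```

drive_tool(steps=[0,0,0,0,0,0,1,0,0,0,0,0,0,1,0,0,0,0,0,0,1,0,0,0,0,0,0,1,0,0,0,0,0,0,1,0,0,0,0,0,0,1])

```text
clock: 16.88
eef_pos: [0.483, -0.2017, 0.2269]
tool_rot: [0.601, 0.8, 0.001, 0.003]
ft_force: [1.3, 0.0, -3.9]
grip_width: 0.0551
```

```bash
python3 -c "
from h import *
to(.4446,-.2127,.226,106.2);tq(20)"
```

```text
t 16.88 pos [ 0.483  -0.2017  0.2269] q(deg) [-22.7  18.8  -4.6  66.2   0.  -38.8] w 0.0551
rotvec deg [ 0.27  0.17 -0.03] shift now [ 0.0001 -0.0399  0.0007] shift after turn [ 0.0001 -0.0399  0.0009]
F [ 1.27  0.04 -3.87] M [-0.002 -0.008 -0.013]
t 17.88 M tool axes mean [-0.0042 -0.0006  0.01  ] std [0.0329 0.029  0.0335] F [ 0.13  0.05 -3.88]
Mx [-0.007 -0.063 -0.034 -0.019 -0.008 -0.005 -0.079 -0.014  0.04  -0.011
  0.023  0.056 -0.019  0.02  -0.017  0.029 -0.02   0.017  0.041 -0.014]
```

drive_tool(steps=[0,-0.04,0,0,0,0,1,0,-0.04,0,0,0,0,1,0,0,0,0,0,0,1,0,0,0,0,0,0,1,0,0,0,0,0,0,1,0,0,0,0,0,0,1,0,0,0,0,0,0,1,0,0,0,0,0,0,1])

```text
clock: 18.55
eef_pos: [0.4072, -0.2238, 0.2264]
tool_rot: [0.6, 0.8, 0.001, 0.003]
ft_force: [0.4, -0.0, -4.0]
grip_width: 0.0552
```

```bash
python3 -c "
from h import *
to(.4446,-.2127,.226,106.2);tq(20)"
```

```text
t 18.55 pos [ 0.4072 -0.2238  0.2264] q(deg) [-28.8  12.5 -13.3  63.8   0.1 -45.1] w 0.0552
rotvec deg [0.28 0.18 0.04] shift now [0.0002 0.039  0.0006] shift after turn [0.0002 0.039  0.0004]
F [ 0.35 -0.04 -3.98] M [ 0.02   0.001 -0.021]
t 19.55 M tool axes mean [ 0.0027  0.0185 -0.0071] std [0.0266 0.0339 0.0299] F [ 0.18 -0.18 -3.87]
Mx [-0.004  0.016 -0.02  -0.013 -0.042  0.038  0.038 -0.031  0.013 -0.001
 -0.051  0.027 -0.02   0.     0.015  0.04   0.027 -0.018  0.007  0.034]
```

drive_tool(steps=[0,0.02,0,0,0,0,1,0,0.0188,0.03,0,0,0,1,0,0,0.03,0,0,0,1,0,0,0.03,0,0,0,1,0,0,0.025,0,0,0,1,0,0,0.01,0,0,0,1,0,0,0,0,0,0,1,0,0,0,0,0,0,1])

```text
clock: 20.22
eef_pos: [0.4444, -0.2134, 0.1018]
tool_rot: [0.601, 0.8, 0.001, 0.002]
ft_force: [1.7, -0.6, -3.7]
grip_width: 0.0554
```

```bash
python3 -c "
from h import *
to(.4448,-.2128,.0877,106.2)"
```

```text
t 20.22 pos [ 0.4444 -0.2134  0.1018] q(deg) [-25.7  23.6 -18.9  47.2   0.1 -41.9] w 0.0554
rotvec deg [ 0.24  0.14 -0.02] shift now [0.0005 0.0004 0.0141] shift after turn [0.0004 0.0005 0.0141]
F [ 1.7  -0.65 -3.66] M [-0.013 -0.014  0.026]
```

drive_tool(steps=[0,0,0.008,0.2,0.1,0,1,0,0,0.006,0,0,0,1,0,0,0,0,0,0,1,0,0,0,0,0,0,1])

```text
clock: 20.55
eef_pos: [0.4446, -0.2134, 0.088]
tool_rot: [0.601, 0.8, 0.0, 0.001]
ft_force: [0.5, 0.1, -3.0]
grip_width: 0.055
```

```bash
python3 -c "
from h import *
to(.4448,-.2128,.0877,106.2)"
```

```text
t 20.55 pos [ 0.4446 -0.2134  0.088 ] q(deg) [-25.6  24.8 -19.6  45.5  -0.  -41.8] w 0.055
rotvec deg [ 0.1   0.09 -0.02] shift now [0.0006 0.0004 0.0003] shift after turn [0.0006 0.0004 0.0003]
F [ 0.49  0.1  -3.04] M [-0.037 -0.01  -0.002]
```

drive_tool(steps=[0,0,0.0007,0,0,0,1,0,0,0,0,0,0,0,0,0,0,0,0,0,-0.75,0,0,0,0,0,0,-0.75,0,0,0,0,0,0,-0.75,0,0,0,0,0,0,-0.75,0,0,-0.02,0,0,0,-0.75,0,0,-0.03,0,0,0,-0.75])

```text
clock: 21.22
eef_pos: [0.4421, -0.2122, 0.1346]
tool_rot: [0.601, 0.8, -0.001, -0.003]
ft_force: [1.4, -0.5, 0.1]
grip_width: 0.0746
```

drive_tool(steps=[0,0,-0.04,0,0,0,-0.75,0.02,0.007,-0.025,0,0,0,-0.75,0.037,0.013,0,0,0,0,-0.75,0.037,0.013,0,0,0,0,-0.75,0.037,0.013,0,0,0,0,-0.75,0.037,0.013,0,0,0,0,-0.75,0.037,0.013,0,0,0,0,-0.75,0.037,0.013,0,0,0,0,-0.75])

```text
clock: 21.88
eef_pos: [0.4581, 0.0447, 0.2019]
tool_rot: [0.601, 0.8, 0.0, 0.001]
ft_force: [0.2, -0.3, -0.2]
grip_width: 0.0748
```

drive_tool(steps=[0.037,0.013,0,0,0,0,-0.75,0.037,0.013,0,0,0,0,-0.75,0.037,0.013,0,0,0,0,-0.75,0.037,0.013,0,0,0,0,-0.75,0.037,0.013,0,0,0,0,-0.75,0.03,0.01,0,0,0,0,-0.75])

```text
clock: 22.38
eef_pos: [0.4703, 0.2733, 0.2015]
tool_rot: [0.6, 0.8, 0.001, 0.001]
ft_force: [0.7, 0.3, 0.2]
grip_width: 0.0751
```

drive_tool(steps=[0,0,0.015,0,0,7,-0.75,0,0,0.015,0,0,7,-0.75,0,0,0.015,0,0,7,-0.75,0,0,0,0,0,0.7,-0.75,0,0,0,0,0,0,-0.75])

```text
clock: 22.8
eef_pos: [0.4698, 0.27, 0.1557]
tool_rot: [0.739, 0.673, -0.001, 0.0]
ft_force: [-0.3, 0.0, 1.3]
grip_width: 0.0751
```

```bash
python3 -c "
from h import *
to(.4695,.2405,.086,84.5)
p,d=vision.camera('top')
print([b for b in blobs('top',p,'yellow',.05) if b[1][0]<600])
cv2.imwrite('pics/t3.png',cv2.resize(p[130:290,180:400],None,fx=3.5,fy=3.5)[:,:,::-1])
p,d=vision.camera('scene')
print([b for b in blobs('scene',p,'yellow',.05) if b[1][0]<600])
cv2.imwrite('pics/s3.png',cv2.resize(p[100:300,160:400],None,fx=3.2,fy=3)[:,:,::-1])"
```

```text
t 22.8 pos [0.4698 0.27   0.1557] q(deg) [29.9 24.7 -7.3 58.1 -0.1 35.3] w 0.0751
rotvec deg [-0.04  0.11  0.13] shift now [-0.0293  0.0025  0.0698] shift after turn [-0.0294  0.0025  0.0697]
F [-0.27  0.04  1.26] M [ 0.002  0.005 -0.017]
[([350.7, 212.4], [442.9, -211.3], [56.8, 99.9], np.float32(16.4))]
[([209.7, 252.0], [443.2, -215.4], [56.8, 101.7], np.float32(16.4))]
```

View pics/s3.png

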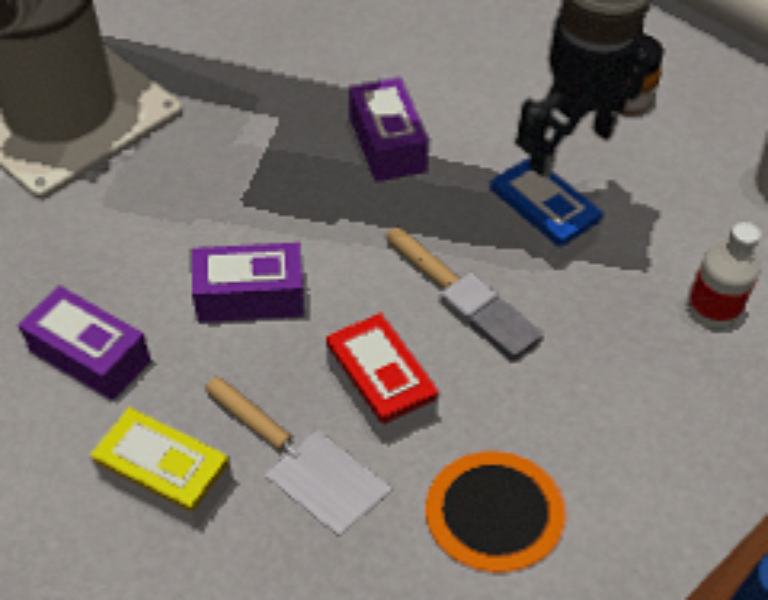

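Yellow is back upright within about 2 mm. I overshot blue by 29 mm in y, so I correct that before descending.

drive_tool(steps=[-0.0293,0.0025,0,0,0,0,-0.75,0,0,0,0,0,0,-0.75,0,0,0,0,0,0,-0.75])

```text
clock: 23.15
eef_pos: [0.4708, 0.2401, 0.1578]
tool_rot: [0.741, 0.672, 0.001, 0.001]
ft_force: [0.1, -0.0, -0.5]
grip_width: 0.0751
```

```bash
python3 -c "
from h import *
to(.4695,.2405,.086,84.5)
p,d=vision.camera('scene')
cv2.imwrite('pics/s4.png',cv2.resize(p[90:230,260:440],None,fx=4,fy=4)[:,:,::-1])"
```

```text
t 23.15 pos [0.4708 0.2401 0.1578] q(deg) [27.  23.1 -9.5 57.2 -0.1 32.6] w 0.0751
rotvec deg [ 0.16 -0.03 -0.07] shift now [ 0.0003 -0.0015  0.0718] shift after turn [ 0.0003 -0.0013  0.0718]
F [ 0.11 -0.05 -0.54] M [-0.012 -0.004  0.018]
```

View pics/s4.png

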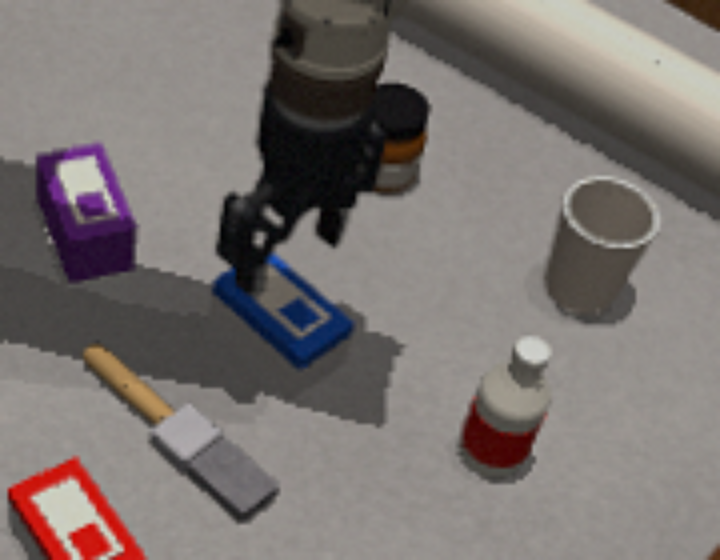

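The gripper is now centred over the blue lid at crop (285,310). I descend and grip.

drive_tool(steps=[0,-0.0015,0.02,0,0,0,-0.75,0,0,0.022,0,0,0,-0.75,0,0,0.018,0,0,0,-0.75,0,0,0.01,0,0,0,-0.75,0,0,0,0,0,0,-0.75])

```text
clock: 23.62
eef_pos: [0.4676, 0.2408, 0.0847]
tool_rot: [0.74, 0.673, -0.001, 0.0]
ft_force: [0.0, 0.6, -0.1]
grip_width: 0.075
```

```bash
python3 -c "
from h import *
to(.4695,.2405,.086,84.5)"
```

```text
t 23.62 pos [0.4676 0.2408 0.0847] q(deg) [ 27.3  28.2 -14.3  47.7  -0.1  32.7] w 0.075
rotvec deg [-0.1   0.13  0.04] shift now [-0.0002  0.0019 -0.0013] shift after turn [-0.0001  0.0019 -0.0013]
F [ 0.04  0.55 -0.14] M [ 0.026 -0.004  0.04 ]
```

drive_tool(steps=[0,0,0,0,0,0,1,0,0,0,0,0,0,1,0,0,0,0,0,0,1,0,0,0,0,0,0,1,0,0,0,0,0,0,1,0,0,0,0,0,0,1])

```text
clock: 24.12
eef_pos: [0.4697, 0.2416, 0.0878]
tool_rot: [0.74, 0.672, 0.002, 0.001]
ft_force: [0.2, 0.6, 5.9]
grip_width: 0.0554
```

```bash
python3 -c "
from h import *
to(.4695,.2405,.086,84.5)"
```

```text
t 24.12 pos [0.4697 0.2416 0.0878] q(deg) [ 27.2  27.9 -14.2  47.7  -0.   32.7] w 0.0554
rotvec deg [ 0.21 -0.08 -0.  ] shift now [-0.0012 -0.0001  0.0018] shift after turn [-0.0012 -0.0001  0.0018]
F [0.19 0.6  5.94] M [0.224 0.037 0.066]
```

drive_tool(steps=[0,0,-0.015,0,0,0,1,0,0,-0.03,0,0,0,1,0,0,-0.035,0,0,0,1,0,0,-0.035,0,0,0,1,0,0,-0.025,0,0,0,1,0,0,0,0,0,0,1,0,0,0,0,0,0,1])

```text
clock: 24.7
eef_pos: [0.4688, 0.2411, 0.2271]
tool_rot: [0.74, 0.672, 0.001, 0.001]
ft_force: [0.0, -1.2, -4.9]
grip_width: 0.0552
```

```bash
python3 -c "
from h import *
to(.4695,.2405,.226,84.5)"
```

```text
t 24.7 pos [0.4688 0.2411 0.2271] q(deg) [27.2 19.3 -3.8 66.7 -0.1 32.8] w 0.0552
rotvec deg [ 0.17 -0.01 -0.02] shift now [-0.0005  0.0007  0.0011] shift after turn [-0.0005  0.0007  0.0011]
F [ 0.03 -1.23 -4.88] M [-0.055  0.03   0.02 ]
```

drive_tool(steps=[0,0.04,0,0,0,0,1,0,-0.04,0,0,0,0,1,0,-0.04,0,0,0,0,1,0,0.04,0,0,0,0,1,0,0.04,0,0,0,0,1,0,-0.04,0,0,0,0,1,0,-0.04,0,0,0,0,1,0,0,0,0,0,0,1])

```text
clock: 25.37
eef_pos: [0.4192, 0.2419, 0.2183]
tool_rot: [0.74, 0.673, -0.012, -0.003]
ft_force: [-3.2, -2.4, -5.5]
grip_width: 0.0552
```

drive_tool(steps=[0,0.04,0,0,0,0,1,0,0.04,0,0,0,0,1,0,-0.04,0,0,0,0,1,0,-0.04,0,0,0,0,1,0,0.04,0,0,0,0,1,0,0.04,0,0,0,0,1,0,0,0,0,0,0,1,0,0,0,0,0,0,1])

```text
clock: 26.03
eef_pos: [0.5085, 0.2363, 0.223]
tool_rot: [0.741, 0.672, -0.002, 0.0]
ft_force: [-0.4, 0.1, -4.0]
grip_width: 0.0553
```

drive_tool(steps=[0,0,0,0,0,0,1,0,0,0,0,0,0,1,0,0,0,0,0,0,1,0,0,0,0,0,0,1,0,0,0,0,0,0,1,0,0,0,0,0,0,1])

```text
clock: 26.53
eef_pos: [0.5082, 0.2374, 0.2269]
tool_rot: [0.74, 0.672, 0.001, 0.001]
ft_force: [-0.2, 0.7, -3.9]
grip_width: 0.0549
```

```bash
python3 -c "
from h import *
to(.4695,.2405,.226,84.5);tq(20)"
```

```text
t 26.53 pos [0.5082 0.2374 0.2269] q(deg) [25.1 23.   1.6 68.5 -0.1 30.6] w 0.0549
rotvec deg [0.1  0.01 0.01] shift now [-0.0006 -0.0388  0.0009] shift after turn [-0.0006 -0.0388  0.0009]
F [-0.19  0.69 -3.95] M [ 0.074  0.015 -0.059]
t 27.53 M tool axes mean [0.0128 0.0094 0.0035] std [0.0252 0.0311 0.0281] F [ 0.07  0.01 -3.85]
Mx [ 0.022 -0.019  0.05   0.009  0.059 -0.023  0.029 -0.009  0.014  0.004
  0.003 -0.001  0.027 -0.038  0.05  -0.015  0.019  0.016  0.022  0.037]
```

drive_tool(steps=[0,-0.04,0,0,0,0,1,0,-0.04,0,0,0,0,1,0,0,0,0,0,0,1,0,0,0,0,0,0,1,0,0,0,0,0,0,1,0,0,0,0,0,0,1,0,0,0,0,0,0,1,0,0,0,0,0,0,1])

```text
clock: 28.2
eef_pos: [0.4298, 0.245, 0.2267]
tool_rot: [0.741, 0.672, 0.001, 0.001]
ft_force: [0.3, -0.4, -3.7]
grip_width: 0.055
```

```bash
python3 -c "
from h import *
to(.4687,.2411,.0878,84.5);tq(20)"
```

```text
t 28.2 pos [0.4298 0.245  0.2267] q(deg) [29.7 15.9 -8.8 65.2 -0.1 35.3] w 0.055
rotvec deg [ 0.12 -0.   -0.06] shift now [-1.00e-04  3.88e-02  1.39e-01] shift after turn [-0.0002  0.0391  0.1389]
F [ 0.28 -0.41 -3.68] M [-0.05   0.004  0.004]
t 29.2 M tool axes mean [ 0.0233 -0.0104  0.0007] std [0.0277 0.0373 0.0229] F [ 0.1   0.13 -3.72]
Mx [-0.001  0.037 -0.019  0.066  0.042  0.032  0.037  0.047 -0.007  0.074
  0.049 -0.028  0.046  0.036  0.017 -0.02   0.018  0.018  0.015  0.005]
```

Blue is silent: the end-to-end change in Mx is −0.01 N m, against +0.083 for red and −0.007 for yellow. I put blue back.

drive_tool(steps=[0,0.02,0,0,0,0,1,0,0.0185,0.03,0,0,0,1,0,0,0.03,0,0,0,1,0,0,0.03,0,0,0,1,0,0,0.025,0,0,0,1,0,0,0.01,0,0,0,1,0,0,0,0,0,0,1,0,0,0,0,0,0,1])

```text
clock: 29.87
eef_pos: [0.4674, 0.2413, 0.1018]
tool_rot: [0.74, 0.672, 0.0, 0.001]
ft_force: [0.4, -0.0, -3.0]
grip_width: 0.0553
```

```bash
python3 -c "
from h import *
to(.4685,.2411,.0878,84.5)"
```

```text
t 29.87 pos [0.4674 0.2413 0.1018] q(deg) [ 27.3  26.8 -13.5  49.7  -0.1  32.8] w 0.0553
rotvec deg [ 0.06  0.04 -0.01] shift now [-0.0001  0.0011  0.014 ] shift after turn [-0.0001  0.0011  0.014 ]
F [ 0.43 -0.03 -3.05] M [-0.003  0.02  -0.015]
```

drive_tool(steps=[0,0,0.008,0.1,0,0,1,0,0,0.0055,0,0,0,1,0,0,0,0,0,0,1,0,0,0,0,0,0,1])

```text
clock: 30.2
eef_pos: [0.4673, 0.2412, 0.0884]
tool_rot: [0.74, 0.672, -0.0, 0.0]
ft_force: [-0.6, 1.1, -4.1]
grip_width: 0.0555
```

```bash
python3 -c "
from h import *
to(.4685,.2411,.0878,84.5)"
```

```text
t 30.2 pos [0.4673 0.2412 0.0884] q(deg) [ 27.3  27.8 -14.3  47.9  -0.   32.8] w 0.0555
rotvec deg [-0.    0.01 -0.01] shift now [-0.      0.0012  0.0006] shift after turn [-0.      0.0012  0.0006]
F [-0.64  1.06 -4.11] M [0.01  0.069 0.08 ]
```

drive_tool(steps=[0,0.001,0.001,0,0,0,1,0,0,0,0,0,0,0,0,0,0,0,0,0,-0.75,0,0,0,0,0,0,-0.75,0,0,0,0,0,0,-0.75,0,0,0,0,0,0,-0.75,0,0,-0.02,0,0,0,-0.75,0,0,-0.03,0,0,0,-0.75])

```text
clock: 30.87
eef_pos: [0.4662, 0.24, 0.1347]
tool_rot: [0.74, 0.672, -0.004, -0.001]
ft_force: [1.0, 0.6, 1.1]
grip_width: 0.0746
```

drive_tool(steps=[0,0,-0.04,0,0,0,-0.75,-0.025,0.006,-0.025,0,0,0,-0.75,-0.038,0.009,0,0,0,0,-0.75,-0.038,0.009,0,0,0,0,-0.75,-0.038,0.009,0,0,0,0,-0.75,-0.038,0.009,0,0,0,0,-0.75,-0.038,0.009,0,0,0,0,-0.75,-0.036,0.009,0,0,0,0,-0.75])

```text
clock: 31.53
eef_pos: [0.5039, -0.0166, 0.2025]
tool_rot: [0.74, 0.672, -0.0, 0.0]
ft_force: [-0.3, 0.3, 0.1]
grip_width: 0.0743
```

drive_tool(steps=[0,0,0.015,0,0,5,-0.75,0,0,0.015,0,0,4.7,-0.75,0,0,0,0,0,0,-0.75,0,0,0,0,0,0,-0.75])

```text
clock: 31.87
eef_pos: [0.5032, -0.0147, 0.1716]
tool_rot: [0.794, 0.608, -0.001, -0.001]
ft_force: [0.2, 1.0, -0.4]
grip_width: 0.0744
```

```bash
python3 -c "
from h import *
to(.5030,-.0150,.086,74.8)
p,d=vision.camera('top')
print([b for b in blobs('top',p,'blue',.05)+blobs('top',p,'yellow',.05) if b[1][0]<600])
cv2.imwrite('pics/t5.png',cv2.resize(p[130:290,180:400],None,fx=3.5,fy=3.5)[:,:,::-1])
p,d=vision.camera('scene')
print([b for b in blobs('scene',p,'blue',.05)+blobs('scene',p,'yellow',.05) if 0<b[1][0]<600])
cv2.imwrite('pics/s5.png',cv2.resize(p[100:300,160:400],None,fx=3.2,fy=3)[:,:,::-1])"
```

```text
t 31.87 pos [ 0.5032 -0.0147  0.1716] q(deg) [ -1.7  19.9 -12.1  58.2  -0.   13.5] w 0.0744
rotvec deg [-0.14  0.06  0.08] shift now [-0.0002  0.      0.0856] shift after turn [-0.0003 -0.0002  0.0856]
F [ 0.23  0.98 -0.35] M [-0.015 -0.001 -0.072]
[([212.6, 207.2], [468.7, 241.2], [57.0, 99.6], np.float32(-5.2)), ([350.7, 212.4], [442.9, -211.3], [56.8, 99.9], np.float32(16.4))]
[([329.6, 166.2], [468.0, 235.5], [62.7, 100.2], np.float32(-5.6)), ([209.5, 252.0], [443.2, -215.4], [56.8, 101.7], np.float32(16.4))]
```

View pics/s5.png

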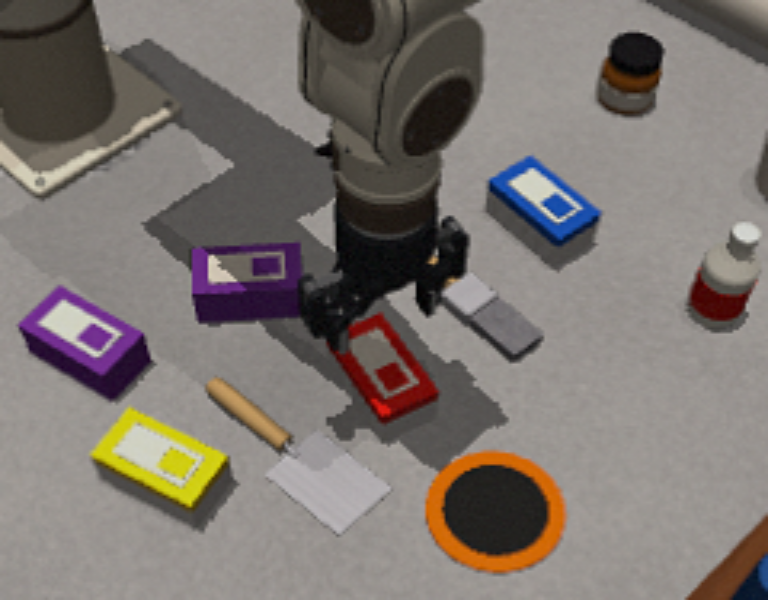

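Blue at crop (545,200) and yellow at (160,460) are back within about 2 mm. The gripper is aligned over red at (385,365), the rattling tin. I grip it again.

drive_tool(steps=[0,0,0.02,0,0,0,-0.75,0,0,0.025,0,0,0,-0.75,0,0,0.025,0,0,0,-0.75,0,0,0.014,0,0,0,-0.75,0,0,0,0,0,0,-0.75])

```text
clock: 32.38
eef_pos: [0.5022, -0.0138, 0.086]
tool_rot: [0.794, 0.608, -0.002, -0.001]
ft_force: [-0.2, -0.9, -0.5]
grip_width: 0.0751
```

```bash
python3 -c "
from h import *
to(.5030,-.0150,.086,74.8)"
```

```text
t 32.38 pos [ 0.5022 -0.0138  0.086 ] q(deg) [ -1.6  26.  -17.9  46.4  -0.   13.5] w 0.0751
rotvec deg [-0.28  0.1   0.13] shift now [-0.001   0.0011  0.    ] shift after turn [-0.001   0.0011  0.    ]
F [-0.19 -0.89 -0.46] M [ 0.029  0.022 -0.055]
```

drive_tool(steps=[0,0,0,0,0,0,1,0,0,0,0,0,0,1,0,0,0,0,0,0,1,0,0,0,0,0,0,1,0,0,0,0,0,0,1,0,0,0,0,0,0,1])

```text
clock: 32.88
eef_pos: [0.505, -0.0145, 0.0897]
tool_rot: [0.794, 0.607, 0.001, 0.001]
ft_force: [-1.1, 1.0, 5.7]
grip_width: 0.0551
```

drive_tool(steps=[0,0,-0.015,0,0,0,1,0,0,-0.03,0,0,0,1,0,0,-0.035,0,0,0,1,0,0,-0.035,0,0,0,1,0,0,-0.017,0,0,0,1,0,0,0,0,0,0,1,0,0,0,0,0,0,1])

```text
clock: 33.47
eef_pos: [0.5039, -0.0145, 0.22]
tool_rot: [0.795, 0.607, -0.0, 0.0]
ft_force: [0.3, -0.2, -5.9]
grip_width: 0.0555
```

```bash
python3 -c "
from h import *
to(.661,-.0343,.22,74.8)"
```

```text
t 33.47 pos [ 0.5039 -0.0145  0.22  ] q(deg) [-1.6 17.3 -7.9 64.8 -0.  13.6] w 0.0555
rotvec deg [ 0.02  0.02 -0.02] shift now [2.220e-02 1.568e-01 1.000e-04] shift after turn [0.0221 0.1568 0.    ]
F [ 0.32 -0.16 -5.87] M [-0.019  0.032 -0.027]
```

Held and level. I move over the mat at a moderate speed.

drive_tool(steps=[0.0015,0.01,0,0,0,0,1,0.003,0.022,0,0,0,0,1,0.0035,0.025,0,0,0,0,1,0.0035,0.025,0,0,0,0,1,0.0035,0.025,0,0,0,0,1,0.0035,0.025,0,0,0,0,1,0.0025,0.017,0,0,0,0,1,0.001,0.008,0,0,0,0,1])

```text
clock: 34.13
eef_pos: [0.6618, -0.0347, 0.2148]
tool_rot: [0.795, 0.607, -0.003, -0.002]
ft_force: [0.1, -0.9, -5.7]
grip_width: 0.0551
```

drive_tool(steps=[0,0,0,0,0,0,1,0,0,0,0,0,0,1,0,0,0,0,0,0,1,0,0,0,0,0,0,1,0,0,0,0,0,0,1,0,0,0,0,0,0,1])

```text
clock: 34.63
eef_pos: [0.6607, -0.0344, 0.2203]
tool_rot: [0.794, 0.607, -0.0, 0.0]
ft_force: [0.3, 0.3, -5.0]
grip_width: 0.0551
```

```bash
python3 -c "
from h import *
to(.661,-.0343,.22,74.8); tq(20)
p,d=vision.camera('top')
for c in('red','blue','yellow'): print(c,[b for b in blobs('top',p,c,.18 if c=='red' else .05) if 200<b[1][0]<780])
cv2.imwrite('pics/t6.png',cv2.resize(p[100:290,180:400],None,fx=3,fy=3)[:,:,::-1])
p,d=vision.camera('scene')
for c in('red','blue','yellow'): print(c,[b for b in blobs('scene',p,c,.18 if c=='red' else .05) if 200<b[1][0]<780])
cv2.imwrite('pics/s6.png',cv2.resize(p[100:350,160:420],None,fx=2.8,fy=2.4)[:,:,::-1])"
```

```text
t 34.63 pos [ 0.6607 -0.0344  0.2203] q(deg) [-3.  34.8 19.9 75.1 -0.  12.2] w 0.0551
rotvec deg [-0.02  0.03 -0.01] shift now [0.0001 0.0003 0.0003] shift after turn [0.0001 0.0003 0.0003]
F [ 0.3   0.33 -4.99] M [-0.033  0.054  0.017]
t 35.63 M tool axes mean [ 0.0295 -0.009   0.0033] std [0.0251 0.0263 0.0282] F [-0.07  0.06 -5.54]
Mx [ 0.044  0.049  0.058  0.015  0.019  0.037  0.043  0.02   0.026  0.02
  0.062  0.029  0.061  0.02  -0.034  0.007  0.042  0.054 -0.025  0.043]
red []
blue [([212.6, 207.1], [468.8, 241.2], [57.0, 99.9], np.float32(-5.2))]
yellow [([350.7, 212.4], [442.9, -211.3], [56.9, 99.8], np.float32(16.3))]
red [([325.3, 242.3], [675.3, -39.0], [20.5, 24.8], np.float32(-14.1)), ([327.9, 246.6], [680.7, -43.7], [60.1, 61.9], np.float32(-14.9)), ([383.6, 199.4], [697.1, 155.8], [39.4, 42.5], np.float32(18.3))]
blue []
yellow [([209.5, 252.2], [443.3, -215.8], [57.6, 101.7], np.float32(16.4))]
```

View pics/s6.png

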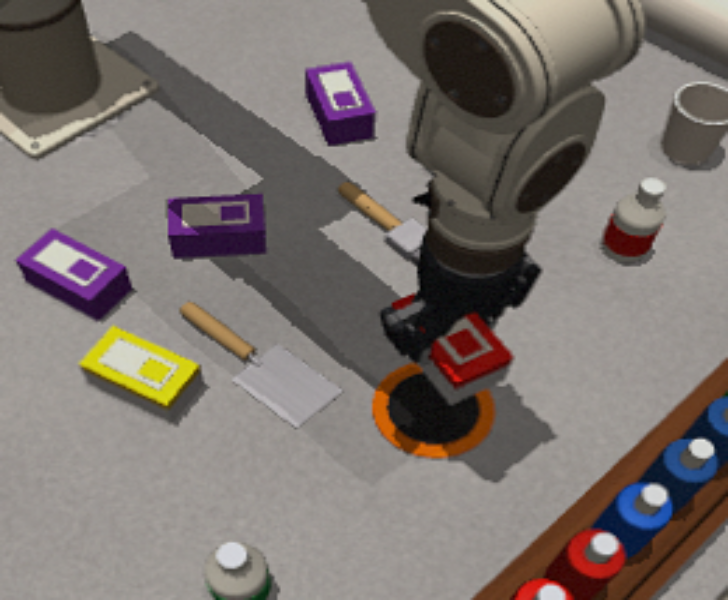

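View pics/t6.png

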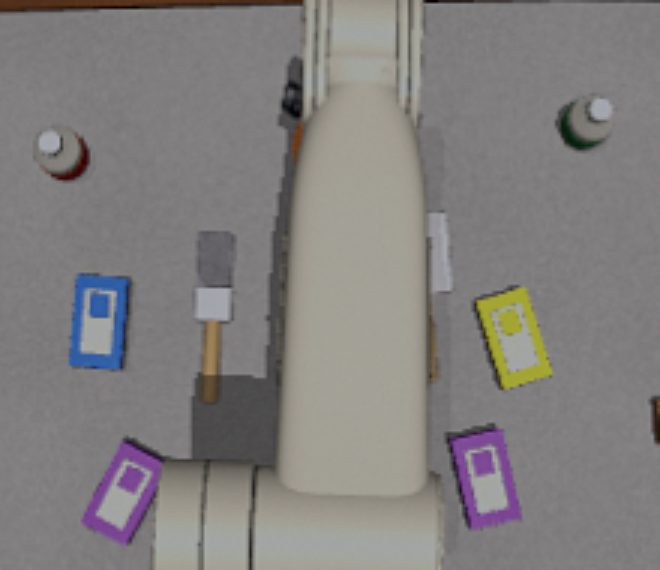

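The red tin hangs level over the mat at scene crop (465,350), with the mat at (433,410). Blue and yellow stand in their places, so I hand the job in.

```bash
python3 -c "
from workcell import job_done,bot
print(job_done()); o=bot.get_obs(); print(o['clock'],o['eef_pos'],o['grip_width'])"
```

```text
the job is handed in; nothing more can be done
None
the job is handed in; nothing more can be done
```

The red-lidded tin holds the ball. I handed in at about 36 s (limit 72 s), with the arm holding that tin level over the middle of the handover mat.

- **Shaking:** I lifted and shook red, then yellow, then blue with 80 mm strokes and set each back before the next. Moving the ball from one end to the other changed the wrist moment by 0.083 N m for red, against 0.007 for yellow and 0.010 for blue.
- **First red reading:** it was blurred by arm vibration, so I waited for it to settle and measured again.
- **Final hold:** the tool stands at (0.661, −0.034, 0.220). That puts the tin centre about 15.5 cm above the mat top, by arm readings, with under 0.1° of tool tilt. The wrist moment then read +0.03 N m, as expected with the ball at one end.
- **Hold check:** the top camera could not see the tin under the arm. The scene camera saw only the tin's front part, and its position agreed.
- **Silent tins:** yellow and blue stand upright within about 2 mm and 0.3° of where they were. Red had been set back about 3 mm off before I took it again.
- **Other objects:** those in view in the last pictures looked untouched. I did not measure their positions.
- **Move error:** I overshot the blue tin by 29 mm while in the air and corrected it before descending.

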